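# Park the long cassette in the railed bay, past the front post

## Task

Park the long steel instrument cassette in the railed bay on the worktop by pushing it with the fingertips: angle it so that its right-hand end goes in behind the front post, then swing the other end in, until its long side lies flush along the back rail and its right-hand end is home against the right end rail. Only push it: keep it flat on the table, never grip it or lift it, and leave the other things on the table where they are.

Things in the scene. Friction and masses are not known exactly. Their poses are not given: they have to be found in the camera images.
- cassette: long narrow closed steel cassette, perforated lid, blue band near each end, loose on the table: a block 60 mm wide (its x), 270 long (its y), 42 high; 0.4 to 0.75 kg, slides under 2 to 7 N. Origin: centre of its underside. It starts lying across in front of the robot, its -y end to the right, clear in front of the bay and left of the post.
- bay: the bay, fixed: low double rail of 8 mm steel bar round a thin blue liner, open to the robot at front left; tops 35 mm, stanchions 40 mm high. Origin: on the worktop, where the centre of the cassette's underside belongs when home, its axes then parallel to the bay's. x: depth, away from the robot; y: along the bay, to the left. Feet reach 25 mm outside the rails.
- back_corner (a point): inner corner of back rail and right end rail, on the worktop, at x = +30, y = -135 mm in the bay's frame. The back rail's inner face runs from here along y to y = +205 mm; the right end rail's from here to x = -56 mm, where the front return rail turns left (inner face x = -56 mm) and ends at the post.
- left_tip (a point): front end of the inner face of the bay's short left end rail, on the worktop, at x = -10, y = +205 mm in the bay's frame (the rail runs from here back to the back rail). The mouth from here to the post is 235 mm wide along y, less than the cassette's length.
- post (a point): foot of the front post on the worktop, on its axis, at x = -66, y = -40 mm in the bay's frame: upright black rubber-sleeved post, 20 mm in diameter, 68 mm high, with an orange ring, fixed to the end of the bay's front return rail. The space behind it is 86 mm deep, from its inner side to the back rail.
- post_end (a point): middle of the cassette's right-hand end face (its -y end), 21 mm up: the end that goes behind the post.
- open_end (a point): middle of the cassette's left-hand end face (its +y end), 21 mm up.
- gallipot: bystander, loose, must stay: small round steel bowl, 79 mm across, 40 mm high; origin: centre of its underside
- timer: bystander, loose, must stay: white kitchen-style minute timer with a black knob, 62x62x44 mm; origin: centre of its underside
- instrument_box: bystander, loose, must stay: flat closed steel instrument box, 109x188x42 mm; origin: centre of its underside
- pouch_1: bystander, loose, must stay: flat sealed peel pouch, 190x90x15 mm; origin: centre of its underside

How it is judged:
On the way:
1. the right-hand end of the cassette is in behind the post while the cassette is still at an angle, its left end still outside the bay (y of post_end in the frame of bay below -0.05 m and x of post_end in the frame of bay above -0.045 m and x of open_end in the frame of bay below -0.03 m), for 0.1 s.
At the end, for the whole second after the job is handed in: The cassette lies flat and still in the bay: its long side along the back rail (within 8 mm in depth and 0.05 rad in angle) and its right-hand end within 10 mm of the right end rail, behind the post (x of cassette in the frame of bay between -0.008 and 0.006 m and y of cassette in the frame of bay between -0.006 and 0.01 m and angle between the y axis of cassette and the y axis of bay, either way round below 0.05 rad and height (world z) of cassette below 0.006 m and angle between cassette's own z axis and vertical below 0.05 rad and linear speed of cassette below 0.01 m/s and angular speed of cassette below 0.05 rad/s); the robot touches nothing.
It fails at once if the cassette is lifted or tipped (underside centre more than 8 mm up, or tilted more than 0.15 rad) (height (world z) of cassette above 0.008 m or angle between cassette's own z axis and vertical above 0.15 rad).
It fails at once if the cassette is gripped (the gripper straddles it, with the grasp point between the pads inside it) (x of the grasp point in the frame of cassette between -0.026 and 0.026 m and y of the grasp point in the frame of cassette between -0.131 and 0.131 m and z of the grasp point in the frame of cassette below 0.056 m).
It fails at once if a bystander is shifted by more than 25 mm (distance of any of gallipot, timer, instrument_box, pouch_1 from where it was at the start of the episode above 0.025 m).
It also fails if it takes over 72 s, if anything falls off the work surface, if the arm or the gripper's body presses on something with over 40 N, if the wrist force passes 120 N, or if a joint passes its speed limit or range.

## Robot

A 7-joint arm with a two-finger parallel gripper is mounted at the origin on the work surface; the furniture and walls round the work are solid. World frame = base frame: x ahead of the robot, y to its left, z up, the work surface at z = 0. Lengths are in m, angles in rad, forces in N, time in s.
With the tool pointing down it reaches from about 0.425 to 0.925 m from the base axis. Payload 6.8 kg.
Tool frame: the origin (TCP) lies midway between the tips of the shut fingers; the grasp point (between the pads) lies 19 mm behind it; z points along the fingers, y is the line along which they close (so a half turn about z gives the same grasp; the last joint's range is limited). The gripper opens to 85 mm and grips with 20 to 120 N. Pads are 22 mm wide; open, the fingers measure 114 mm over their backs; the gripper's body (76 mm by 85 mm) begins 54 mm behind the grasp point. The pads swing forward as they close: fully open they stand 13 mm farther back than shut.
Start: joints at [1.021, 0.477, 0.022, 1.555, -0.011, 1.109, -0.083], TCP at [0.289, -0.61, 0.231] pointing down, gripper open.
Joint ranges: [-2.96, 2.96], [-0.34, 2.1], [-1.41, 1.46], [0.24, 2.44], [-1.37, 4.51], [0.17, 1.92], [-2.96, 2.96]. Speed limits (rad/s): [2.39, 2.39, 3.14, 3.14, 3.14, 3.14, 3.14].

## Interface

Orientations are given as a rotation vector (axis times angle).
In Python, from bench import r gives the robot as it stands. The module is installed in compiled form; this text tells all that it offers.
- The arm moves only by the tool apply_moves, never from a script. Its argument "rows" is a list of rows, each a list of 6 numbers: the shift along the tool's x, y, z scaled (see below), then the turn, a rotation vector about the tool's x, y, z scaled (see below). A call has 1 to 5 rows; each row is the pose to reach, as a shift and turn from the pose commanded when the call began, along the tool's axes at that moment; what a row does not reach only later rows make up. The controller multiplies each number of a shift by 0.25 m and each number of a turn by 90 degrees. A row lasts 1/8 s, in which the tool goes at most 62.5 mm and 10.7 degrees, less where a joint would pass 70% of its speed; a pose out of reach is approached as far as the arm can. A call with a number of a shift or a turn outside -1 to 1 is refused whole. A call with a gripper value outside its range is refused whole. "claw" is the opening, from 0 (shut) to 1 (fully open), set as the call begins (left out, the last holds). The fingers move at their own pace and stop on an object; "newtons" is the grip in N (left out, the last holds). Time passes only in rows, so rows that repeat a pose let the fingers close. It gives the time, the measured TCP pose, the force, the opening and the grip force at its end, in the units of the state.
- r.get_obs(): the state, without advancing time (a new reading comes with each control period).
- r.grab_frame(name): name is "scene" or "top" or "wrist"; returns a dict with "pixels" (480x640x3 uint8, red, green, blue), "intrinsics" (3x3 intrinsics, pixels), "eye" and "attitude" of the camera in the world. Camera axes: x right, y up, looking along -z (the intrinsics and any distortion apply to the point x, -y, -z); pixel columns grow to the right and rows downward; lengths in m; the calibration is good to about 2 mm. A picture is of the moment at which its call begins. There is no depth.
- r.hand_in(): hands the job in; it is judged then, once.
Trained networks look in a picture, given as the dict that the camera call returned (one of the last four; its "shot" number tells which), for a name from the list of things; names that differ only in an ending like _2 or _b are one class to them, and where a whole thing is asked for, a point or a joint stands for the part that bears it (a point fixed in the world has none). Each returns a list of dicts, best first, with "conf" (0 to 1); they miss things now and then, are a little off and sometimes report something else, mostly with a low value. They report only what shows in the picture. A call takes as long as a camera call.
- r.search_frame(picture, thing): "rect" ([left, top, width, height] in pixels, round what is visible of it).
- r.outline_of(picture, thing): "pixels" (480x640 bool, what is visible of it) and "rect" ([left, top, width, height] in pixels, round what is visible of it).
- r.landmark_of(picture, thing): "point" ([column, row] in pixels: a listed point, or the origin of a listed thing).
The state is a dict: "clock": time; "joints": joint angles; "qvel": joint speeds; "tau": joint torques, N m; "tcp_pos": TCP position; "orientation": TCP orientation; "contact_force": force on the tool from outside, world axes, zero at the start; "moment": the same for the moment, N m; "grip_width": finger opening in m; "gripper_force": force on a finger pad.
Only numpy, scipy, OpenCV 4.12 (cv2) and the standard library are available. Lean on these libraries where they do the work, as an engineer would, in place of code of your own. Each camera call takes 0.05 s, during which the arm holds its last target. There are 200 camera calls.

## Working session

There is one attempt and no reset: what is moved stays moved. The work goes in short steps, Python scripts to look and compute and a tool call to move; the robot and the scene stay as the last step left them, time stands still between calls to the robot, and variables do not carry over. Pictures are saved under pics/ and viewed, at most 10 in all, crops included, and the job is handed in when it is done.

Besides the shell and the picture viewer there is one more tool, called after "Request:" as name(argument=value, ...) on one line, values as JSON. apply_moves: Moves the arm, as the interface text tells. Its arguments: {"type":"object","properties":{"rows":{"type":"array","items":{"type":"array","items":{"type":"number"}}},"claw":{"type":"number"},"newtons":{"type":"number"}},"required":["rows"]}

```bash
mkdir -p pics
cat > h.py <<'E'
import numpy as np, cv2
from scipy.spatial.transform import Rotation as R
from bench import r
def cam(p):
    A=np.array(p["attitude"],float)
    M=A if A.shape==(3,3) else (R.from_rotvec(A).as_matrix() if A.size==3 else R.from_quat(A).as_matrix())
    return np.array(p["intrinsics"]),np.array(p["eye"]),M
def ray(p,uv,z):
    K,e,M=cam(p); d=M@(np.array([1,-1,-1])*(np.linalg.inv(K)@[uv[0],uv[1],1]))
    return e+d*(z-e[2])/d[2]
def proj(p,X):
    K,e,M=cam(p); c=(np.atleast_2d(X)-e)@M; c=c*[1,-1,-1]; q=c@K.T; return q[:,:2]/q[:,2:]
def save(p,n): cv2.imwrite("pics/"+n,p["pixels"][:,:,::-1])
E
python3 - <<'E'
from h import *
print(r.get_obs())
for n in ("scene","top"):
    p=r.grab_frame(n); save(p,n+"0.png"); print(n,{k:v for k,v in p.items() if k!="pixels"})
    for t,z in [("back_corner",0),("left_tip",0),("post",0),("bay",0),("cassette",0),("post_end",.021),("open_end",.021),("gallipot",0),("timer",0),("instrument_box",0),("pouch_1",0)]:
        L=r.landmark_of(p,t)
        for l in L[:1]: print(t,round(l["conf"],2),np.round(l["point"]),np.round(ray(p,l["point"],z),3))
E
```

```text
{'clock': 0.0, 'joints': array([ 1.02091647,  0.47783285,  0.02234666,  1.55642026, -0.01151724,
        1.10925388, -0.08311261]), 'qvel': array([ 7.40734266e-05,  7.77136658e-04, -1.31559374e-03, -3.09437151e-04,
        1.66043009e-04, -2.20205082e-04, -9.48363858e-04]), 'tau': array([ 8.53783931e-04, -5.96455264e+01,  1.60827219e+00, -2.81197840e+01,
        1.24734384e-02,  9.30140057e-03, -4.09488371e-05]), 'tcp_pos': array([ 0.28834432, -0.60969046,  0.23031703]), 'orientation': array([-3.06359168e+00, -6.87934585e-01,  7.98336564e-04]), 'contact_force': array([-0.61423192,  0.54386712,  0.96857639]), 'moment': array([ 0.02994248, -0.07298562,  0.0239389 ]), 'gripper_force': 0.0, 'grip_width': 0.0849832759889915}
scene {'intrinsics': array([[517.34469605,   0.        , 321.95236865],
       [  0.        , 517.34469605, 240.4675768 ],
       [  0.        ,   0.        ,   1.        ]]), 'eye': array([-0.35582863,  0.44262482,  1.07029276]), 'attitude': array([ 0.46624418, -0.81040795, -1.976215  ]), 'shot': 1}
back_corner 0.94 [358. 205.] [ 0.635 -0.265  0.   ]
left_tip 0.79 [2
[... 577 characters left out ...]
      [  0.        ,   0.        ,   1.        ]]), 'eye': array([ 0.42503602, -0.03563876,  1.17368287]), 'attitude': array([ 0.03272046, -0.08399918, -1.55039111]), 'shot': 2}
back_corner 0.83 [387. 202.] [ 0.633 -0.263  0.   ]
left_tip 0.81 [258. 196.] [0.64  0.082 0.   ]
post 0.85 [341. 230.] [ 0.556 -0.141  0.   ]
bay 0.86 [334. 204.] [ 0.625 -0.122  0.   ]
cassette 0.95 [275. 248.] [0.504 0.034 0.   ]
post_end 0.88 [322. 264.] [ 0.462 -0.089  0.021]
open_end 0.92 [224. 241.] [0.516 0.165 0.021]
gallipot 0.89 [426. 265.] [ 0.466 -0.37   0.   ]
timer 0.62 [433. 230.] [ 0.559 -0.388  0.   ]
instrument_box 0.79 [185. 311.] [0.333 0.265 0.   ]
pouch_1 0.59 [404. 310.] [ 0.345 -0.31   0.   ]
```

```bash
cat >> h.py <<'E'
from scipy.optimize import least_squares
def T(pose,P):
    x,y,a=pose; P=np.atleast_2d(np.array(P,float)); c,s=np.cos(a),np.sin(a)
    return np.c_[x+c*P[:,0]-s*P[:,1],y+s*P[:,0]+c*P[:,1],P[:,2]]
def line(im,p,pts,col,closed=False):
    cv2.polylines(im,[np.round(proj(p,pts)*8).astype(int)],closed,col,1,cv2.LINE_AA,3)
E
cat > ov.py <<'E'
from h import *
def overlay(p,bay,cas,n,crop=None,s=3):
    im=p["pixels"][:,:,::-1].copy()
    l,t,w,h=crop; M=im[t:t+h,l:l+w]; M=cv2.resize(M,None,fx=s,fy=s,interpolation=cv2.INTER_CUBIC)
    def L(pts,col,cl=False): cv2.polylines(M,[np.round(((proj(p,pts)-[l,t]+.5)*s-.5)*8).astype(int)],cl,col,1,cv2.LINE_AA,3)
    for z,c in((0.035,(0,0,255)),):
        L(T(bay,[[-.01,.205,z],[.03,.205,z],[.03,-.135,z],[-.056,-.135,z],[-.056,-.04,z]]),c)
    a=np.linspace(0,6.3,24); L(T(bay,np.c_[-.066+.01*np.cos(a),-.04+.01*np.sin(a),a*0+.068]),(0,200,255))
    for z,c in((0,(0,255,0)),(.042,(255,0,255))): L(T(cas,[[-.03,-.135,z],[.03,-.135,z],[.03,.135,z],[-.03,.135,z]]),c,True)
    cv2.imwrite("pics/"+n,M)
E
python3 - <<'E'
from ov import *
P=dict(back_corner=[.03,-.135,0],left_tip=[-.01,.205,0],post=[-.066,-.04,0],bay=[0,0,0])
C=dict(cassette=[0,0,0],post_end=[0,-.135,.021],open_end=[0,.135,.021])
ps=[r.grab_frame(n) for n in("scene","top")]
def fit(D,x0):
    ob=[(p,v,r.landmark_of(p,k)[0]["point"]) for p in ps for k,v in D.items()]
    f=lambda x:np.concatenate([(proj(p,T(x,v))[0]-u) for p,v,u in ob])
    s=least_squares(f,x0,loss="soft_l1",x_scale=.01); print(np.round(s.x,4),np.round(s.fun,1)); return s.x
b=fit(P,[.62,-.125,0]); c=fit(C,[.5,.03,-.2])
overlay(ps[1],b,c,"ov1.png",(180,150,260,190))
E
```

```text
[ 0.6197 -0.1263 -0.1322] [-3.1 -0.7 -1.8  0.4  0.4 -1.6 -1.1  0.6  0.6  0.8  5.8 -0.5  6.1  0.5
 -3.   0.8]
[ 0.49    0.0346 -0.2219] [-1.   3.  -3.1  0.8  1.1 -0.4 -0.6  0.9  2.2 -0.6  1.1 -0.3]
```

View pics/ov1.png

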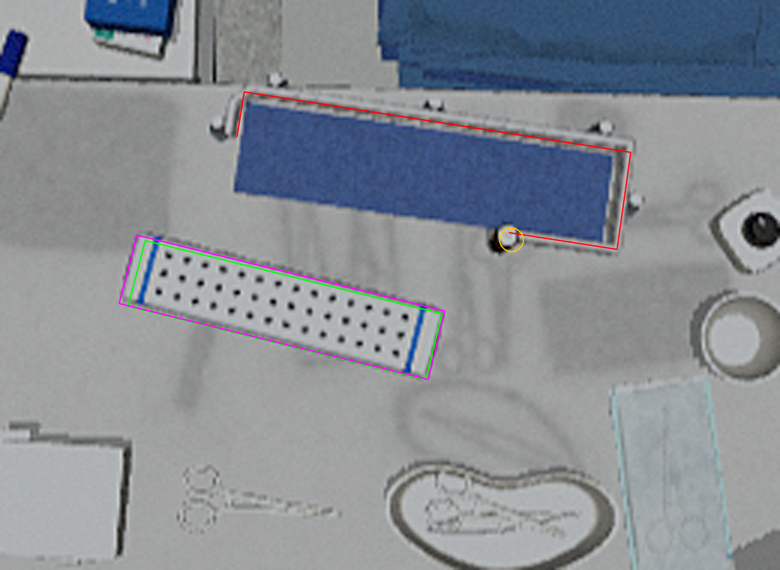

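View pics/scene0.png

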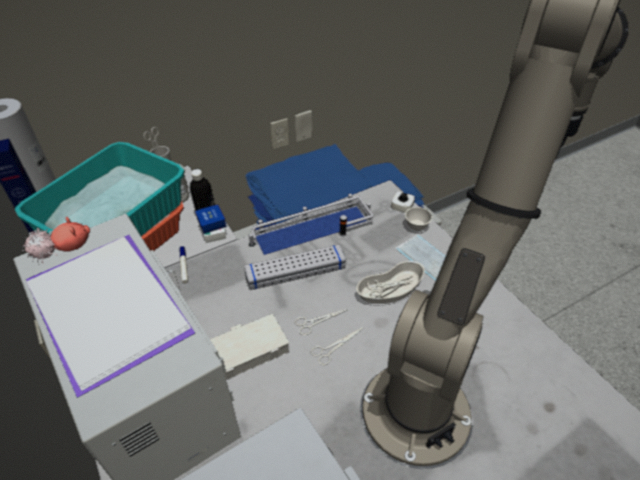

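```bash
cat > mv.py <<'E'
# python3 mv.py n x y z psi [n x y z psi ...] : n rows linearly to each waypoint, from commanded pose (cmd.npy); prints calls
import sys,os
from h import *
a=np.array(sys.argv[1:],float).reshape(-1,5)
def Rp(psi): return R.from_matrix(np.array([[np.cos(psi),np.sin(psi),0],[np.sin(psi),-np.cos(psi),0],[0,0,-1]]))
o=r.get_obs(); R0=R.from_rotvec(o["orientation"]); p0=np.array(o["tcp_pos"])
print("t %.2f tcp %s psi %.3f F %s q1 %.2f q7 %.2f"%(o["clock"],np.round(p0,3),np.arctan2(*R0.as_matrix()[[1,0],0]),np.round(o["contact_force"],1),o["joints"][0],o["joints"][6]))
if os.path.exists("cmd.npy"): c=np.load("cmd.npy"); p0=c[:3]; R0=R.from_rotvec(c[3:])
cur=np.r_[p0,np.arctan2(*R0.as_matrix()[[1,0],0])]; W=[]
for n,*w in a:
    for i in range(int(n)): W.append(cur+(np.array(w)-cur)*(i+1)/n)
    cur=np.array(w)
for i in range(0,len(W),5):
    rows=[]
    for w in W[i:i+5]:
        s=np.round(R0.inv().apply(w[:3]-p0)/.25,3); t=np.round((R0.inv()*Rp(w[3])).as_rotvec()/(np.pi/2),3); rows.append([*s.tolist(),*t.tolist()])
    print(str(rows).replace(" ",""))
    p0=p0+R0.apply(s*.25); R0=R0*R.from_rotvec(t*np.pi/2)
np.save("cmd.npy",np.r_[p0,R0.as_rotvec()])
E
python3 mv.py 6 .49 -.35 .2 .2 8 .44 .048 .12 -.222 1 .432 .048 .1 -.222
```

```text
t 2.00 tcp [ 0.289 -0.61   0.231] psi 0.442 F [-0.  -0.3  0. ] q1 1.02 q7 -0.08
[[0.196,-0.099,0.021,0.0,-0.0,0.026],[0.391,-0.199,0.042,0.0,-0.0,0.051],[0.587,-0.298,0.063,0.0,-0.0,0.077],[0.782,-0.398,0.083,0.0,-0.0,0.103],[0.978,-0.497,0.104,0.0,-0.0,0.128]]
[[0.171,-0.137,0.021,0.0,-0.0,0.026],[0.195,-0.336,0.061,0.0,-0.0,0.06],[0.218,-0.535,0.101,0.0,-0.0,0.093],[0.241,-0.734,0.141,0.0,-0.0,0.127],[0.264,-0.933,0.181,0.0,-0.0,0.16]]
[[-0.027,-0.199,0.04,0.0,-0.0,0.034],[-0.054,-0.398,0.08,0.0,-0.0,0.067],[-0.081,-0.597,0.12,0.0,-0.0,0.101],[-0.108,-0.795,0.16,0.0,-0.0,0.135],[-0.14,-0.795,0.24,0.0,-0.0,0.135]]
```

Request:
apply_moves(rows=[[0.196,-0.099,0.021,0.0,0.0,0.026],[0.391,-0.199,0.042,0.0,0.0,0.051],[0.587,-0.298,0.063,0.0,0.0,0.077],[0.782,-0.398,0.083,0.0,0.0,0.103],[0.978,-0.497,0.104,0.0,0.0,0.128]], claw=1)

```text
clock: 2.62
tcp_pos: [0.4575, -0.3919, 0.2054]
orientation: [3.119, 0.375, 0.001]
contact_force: [1.5, -0.9, 0.3]
grip_width: 0.0851
gripper_force: 0.0
```

Request:
apply_moves(rows=[[0.171,-0.137,0.021,0.0,0.0,0.026],[0.195,-0.336,0.061,0.0,0.0,0.06],[0.218,-0.535,0.101,0.0,0.0,0.093],[0.241,-0.734,0.141,0.0,0.0,0.127],[0.264,-0.933,0.181,0.0,0.0,0.16]])

```text
clock: 3.25
tcp_pos: [0.4649, -0.1496, 0.1601]
orientation: [3.141, -0.019, 0.002]
contact_force: [0.1, -0.3, 0.9]
grip_width: 0.0852
gripper_force: 0.0
```

Request:
apply_moves(rows=[[-0.027,-0.199,0.04,0.0,0.0,0.034],[-0.054,-0.398,0.08,0.0,0.0,0.067],[-0.081,-0.597,0.12,0.0,0.0,0.101],[-0.108,-0.795,0.16,0.0,0.0,0.135],[-0.14,-0.795,0.24,0.0,0.0,0.135]])

```text
clock: 3.88
tcp_pos: [0.4331, 0.0525, 0.1006]
orientation: [-3.121, 0.339, -0.005]
contact_force: [0.3, -0.7, -1.1]
grip_width: 0.0852
gripper_force: 0.0
```

```bash
python3 mv.py 3 .432 .048 .005 -.222 2 .447 .044 .005 -.222 10 .52 .025 .005 -.005
```

```text
t 3.88 tcp [0.433 0.052 0.101] psi -0.216 F [ 0.3 -0.7 -1.1] q1 -0.13 q7 -2.12
[[-0.0,0.0,0.127,0.0,-0.0,-0.0],[-0.0,0.0,0.253,0.0,-0.0,-0.0],[-0.0,0.0,0.38,0.0,-0.0,-0.0],[0.031,0.001,0.38,0.0,-0.0,-0.0],[0.062,0.002,0.38,0.0,-0.0,-0.0]]
[[0.03,0.001,0.0,0.0,-0.0,-0.014],[0.06,0.002,0.0,0.0,-0.0,-0.028],[0.09,0.003,0.0,0.0,-0.0,-0.042],[0.12,0.004,0.0,0.0,-0.0,-0.056],[0.15,0.005,0.0,0.0,-0.0,-0.069]]
[[0.03,0.005,0.0,0.0,-0.0,-0.014],[0.06,0.009,0.0,0.0,-0.0,-0.028],[0.09,0.013,0.0,0.0,-0.0,-0.042],[0.12,0.017,0.0,0.0,-0.0,-0.056],[0.15,0.021,0.0,0.0,-0.0,-0.07]]
```

Request:
apply_moves(rows=[[0.0,0.0,0.127,0.0,0.0,0.0],[0.0,0.0,0.253,0.0,0.0,0.0],[0.0,0.0,0.38,0.0,0.0,0.0],[0.031,0.001,0.38,0.0,0.0,0.0],[0.062,0.002,0.38,0.0,0.0,0.0]])

```text
clock: 4.5
tcp_pos: [0.4486, 0.0441, 0.0059]
orientation: [-3.122, 0.349, -0.002]
contact_force: [0.5, -0.5, 0.4]
grip_width: 0.0857
gripper_force: 0.0
```

Request:
apply_moves(rows=[[0.03,0.001,0.0,0.0,0.0,-0.014],[0.06,0.002,0.0,0.0,0.0,-0.028],[0.09,0.003,0.0,0.0,0.0,-0.042],[0.12,0.004,0.0,0.0,0.0,-0.056],[0.15,0.005,0.0,0.0,0.0,-0.069]])

```text
clock: 5.12
tcp_pos: [0.4817, 0.0341, 0.0057]
orientation: [3.136, -0.178, -0.005]
contact_force: [-6.2, 0.8, 2.1]
grip_width: 0.0854
gripper_force: 3.3
```

Request:
apply_moves(rows=[[0.03,0.005,0.0,0.0,0.0,-0.014],[0.06,0.009,0.0,0.0,0.0,-0.028],[0.09,0.013,0.0,0.0,0.0,-0.042],[0.12,0.017,0.0,0.0,0.0,-0.056],[0.15,0.021,0.0,0.0,0.0,-0.07]])

```text
clock: 5.75
tcp_pos: [0.519, 0.0246, 0.0057]
orientation: [3.141, -0.005, -0.004]
contact_force: [-5.4, -0.1, 3.1]
grip_width: 0.0854
gripper_force: 2.7
```

```bash
python3 mv.py 3 .543 .019 .005 .068 1 .525 .018 .005 .068 3 .505 .03 .13 .4 3 .5 .2 .15 .9
```

```text
t 5.75 tcp [0.519 0.025 0.006] psi -0.003 F [-5.4 -0.1  3.1] q1 -0.02 q7 -1.92
[[0.031,0.008,0.0,0.0,-0.0,-0.015],[0.061,0.016,0.0,0.0,-0.0,-0.031],[0.092,0.024,0.0,0.0,-0.0,-0.046],[0.02,0.028,0.0,0.0,-0.0,-0.046],[-0.007,0.012,-0.167,0.0,-0.0,-0.116]]
[[-0.023,-0.02,-0.166,0.0,-0.0,-0.071],[-0.047,-0.04,-0.333,0.0,-0.0,-0.141],[-0.013,-0.265,-0.36,0.0,-0.0,-0.247],[0.02,-0.489,-0.386,0.0,-0.0,-0.354],[0.054,-0.713,-0.413,0.0,-0.0,-0.46]]
```

Request:
apply_moves(rows=[[0.031,0.008,0.0,0.0,0.0,-0.015],[0.061,0.016,0.0,0.0,0.0,-0.031],[0.092,0.024,0.0,0.0,0.0,-0.046],[0.02,0.028,0.0,0.0,0.0,-0.046],[-0.007,0.012,-0.167,0.0,0.0,-0.116]])

```text
clock: 6.38
tcp_pos: [0.5162, 0.0211, 0.046]
orientation: [3.128, 0.283, -0.007]
contact_force: [-0.2, -0.0, 0.6]
grip_width: 0.0855
gripper_force: 0.0
```

Request:
apply_moves(rows=[[-0.023,-0.02,-0.166,0.0,0.0,-0.071],[-0.047,-0.04,-0.333,0.0,0.0,-0.141],[-0.013,-0.265,-0.36,0.0,0.0,-0.247],[0.02,-0.489,-0.386,0.0,0.0,-0.354],[0.054,-0.713,-0.413,0.0,0.0,-0.46]], claw=0.3)

```text
clock: 7.0
tcp_pos: [0.5011, 0.2012, 0.1521]
orientation: [2.824, 1.374, 0.005]
contact_force: [0.5, -0.7, 0.3]
grip_width: 0.0254
gripper_force: 0.0
```

```bash
cat > look.py <<'E'
import sys
from ov import *
def measure(cams,guess,bay=None):
    C=dict(cassette=[0,0,0],post_end=[0,-.135,.021],open_end=[0,.135,.021]); out=[]
    box=np.array([[i*.03,j*.135,k*.042] for i in(-1,1) for j in(-1,1) for k in(0,1)])
    ps=[]
    for n in cams:
        p=r.grab_frame(n); L=r.outline_of(p,"cassette")
        if not L: print(n,"none"); continue
        m=L[0]["pixels"].astype(np.uint8); ps.append(p)
        def f(x):
            h=cv2.convexHull(np.round(proj(p,T(x,box))*16).astype(np.int32))
            q=cv2.fillConvexPoly(np.zeros(m.shape,np.uint8),h,1,shift=4)
            return -(m&q).sum()/(m|q).sum()
        from scipy.optimize import minimize
        x0=np.array(guess,float); S=np.array([x0]+[x0+d for d in np.diag([.008,.008,.06])])
        s=minimize(f,x0,method="Nelder-Mead",options=dict(initial_simplex=S,xatol=2e-4,fatol=1e-5))
        print(n,np.round(s.x,4),"iou %.3f"%-s.fun); out.append((p,s.x))
    return out
def inbay(b,c):
    M=R.from_euler("z",-b[2]).as_matrix()[:2,:2]; return np.r_[M@(np.array(c[:2])-b[:2]),c[2]-b[2]]
E
python3 - <<'E'
from look import *
b=np.array([.6197,-.1263,-.1322])
o=measure(["scene","top"],[.584,.022,.068])
for p,c in o: print(np.round(inbay(b,c),4))
P=dict(back_corner=[.03,-.135,0],left_tip=[-.01,.205,0],post=[-.066,-.04,0],bay=[0,0,0])
for p,c in o:
  for k,v in P.items():
    l=r.landmark_of(p,k)
    if l: print(k,round(l[0]["conf"],2),np.round(l[0]["point"],1),np.round(proj(p,T(b,v))[0],1))
p,c=o[1]; overlay(p,b,c,"ov2.png",(220,160,180,130),4)
E
```

```text
scene [ 0.7742  0.0522 -0.8253] iou -0.000
top [ 0.6827 -0.0313  0.088 ] iou -0.000
[ 0.1296  0.1973 -0.6931]
[0.0499 0.1024 0.2202]
back_corner 0.63 [359.8 204.5] [357.9 205.6]
left_tip 0.95 [256.2 246.4] [257.5 244.5]
post 0.6 [343.8 232.7] [342.9 233.9]
bay 0.83 [317.8 224.1] [321.7 223.3]
back_corner 0.91 [387.  201.2] [387.1 202.6]
left_tip 0.9 [257.4 196.6] [259.7 197.6]
post 0.86 [346.  231.3] [347.2 232.2]
bay 0.78 [336.  204.6] [336.  205.8]look.py:14: RuntimeWarning: overflow encountered in scalar negative
  return -(m&q).sum()/(m|q).sum()
```

View pics/ov2.png

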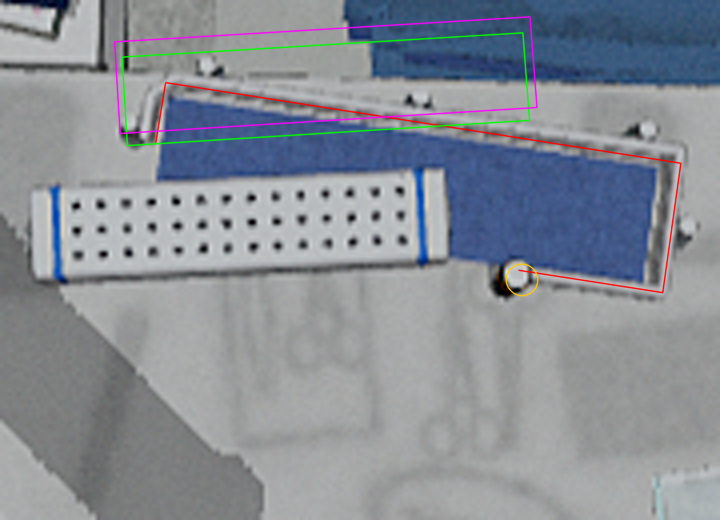

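```bash
sed -i 's/-(m&q).sum()\/(m|q).sum()/-float((m\&q).sum())\/float((m|q).sum())/' look.py
python3 - <<'E'
from look import *
b=np.array([.6215,-.1235,-.132])
o=measure(["scene","top"],[.584,.022,.068])
for p,c in o: print(np.round(inbay(b,c),4))
c=np.mean([x for _,x in o],0); overlay(o[1][0],b,c,"ov3.png",(220,160,180,130),4)
E
```

```text
scene [0.5841 0.0177 0.1092] iou 0.884
top [0.5829 0.0229 0.064 ] iou 0.933
[-0.0557  0.1351  0.2412]
[-0.0575  0.1401  0.196 ]
```

View pics/ov3.png

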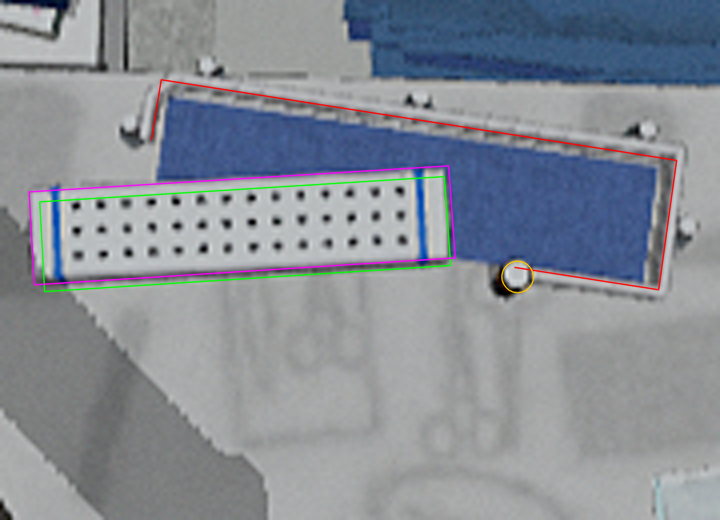

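```bash
cat > bt.py <<'E'
# args: groups "n cx cy alpha ox oy z dpsi": cassette pose in bay, tool offset in cassette frame, psi=yaw+dpsi -> prints mv.py args
import sys; from h import *
b=np.array([.6215,-.1235,-.132]); out=[]
for n,x,y,a,ox,oy,z,d in np.array(sys.argv[1:],float).reshape(-1,8):
    w=T(b,[x,y,0])[0]; t=T([w[0],w[1],a+b[2]],[ox,oy,0])[0]; out+=["%d"%n,"%.4f"%t[0],"%.4f"%t[1],"%.3f"%z,"%.4f"%(a+b[2]+d)]
print(*out)
E
A=$(python3 bt.py 5 -.057 .14 .2 0 .18 .12 1.5708  3 -.057 .14 .2 0 .176 .005 1.5708 2 -.057 .14 .2 0 .148 .005 1.5708 8 -.0443 .0814 .225 0 .146 .005 1.5708 2 -.0411 .0668 .212 0 .146 .005 1.5708); echo $A; python3 mv.py $A
```

```text
5 0.5712 0.2024 0.120 1.6388 3 0.5715 0.1984 0.005 1.6388 2 0.5734 0.1704 0.005 1.6388 8 0.5747 0.1084 0.005 1.6638 2 0.5779 0.0937 0.005 1.6508
t 7.80 tcp [0.5  0.2  0.15] psi 0.900 F [0.4 0.5 0.3] q1 -0.08 q7 -1.39
[[0.037,0.043,0.024,0.0,0.0,-0.094],[0.074,0.087,0.048,0.0,0.0,-0.188],[0.111,0.13,0.072,0.0,0.0,-0.282],[0.148,0.173,0.096,0.0,0.0,-0.376],[0.185,0.217,0.12,0.0,0.0,-0.47]]
[[-0.006,-0.0,0.153,0.0,0.0,-0.0],[-0.011,-0.0,0.307,0.0,0.0,-0.0],[-0.016,-0.0,0.46,0.0,0.0,-0.0],[-0.072,-0.0,0.46,0.0,0.0,-0.0],[-0.129,-0.0,0.46,0.0,0.0,-0.0]]
[[-0.031,-0.002,0.0,0.0,0.0,-0.002],[-0.062,-0.003,0.0,0.0,0.0,-0.004],[-0.092,-0.005,0.0,0.0,0.0,-0.006],[-0.123,-0.006,0.0,0.0,0.0,-0.008],[-0.154,-0.008,0.0,0.0,0.0,-0.01]]
[[-0.031,-0.002,0.0,0.0,0.0,-0.002],[-0.062,-0.004,0.0,0.0,0.0,-0.004],[-0.093,-0.005,0.0,0.0,0.0,-0.006],[-0.123,-0.002,0.0,0.0,0.0,-0.002],[-0.153,0.002,0.0,0.0,0.0,0.002]]
```

Request:
apply_moves(rows=[[0.037,0.043,0.024,0.0,0.0,-0.094],[0.074,0.087,0.048,0.0,0.0,-0.188],[0.111,0.13,0.072,0.0,0.0,-0.282],[0.148,0.173,0.096,0.0,0.0,-0.376],[0.185,0.217,0.12,0.0,0.0,-0.47]])

```text
clock: 8.43
tcp_pos: [0.5718, 0.2025, 0.1198]
orientation: [-2.139, -2.301, 0.0]
contact_force: [0.2, -0.1, 0.2]
grip_width: 0.0259
gripper_force: 0.0
```

Request:
apply_moves(rows=[[-0.006,0.0,0.153,0.0,0.0,0.0],[-0.011,0.0,0.307,0.0,0.0,0.0],[-0.016,0.0,0.46,0.0,0.0,0.0],[-0.072,0.0,0.46,0.0,0.0,0.0],[-0.129,0.0,0.46,0.0,0.0,0.0]])

```text
clock: 9.05
tcp_pos: [0.5737, 0.1693, 0.0054]
orientation: [2.145, 2.295, -0.001]
contact_force: [0.6, -0.1, 0.1]
grip_width: 0.0255
gripper_force: 0.0
```

Request:
apply_moves(rows=[[-0.031,-0.002,0.0,0.0,0.0,-0.002],[-0.062,-0.003,0.0,0.0,0.0,-0.004],[-0.092,-0.005,0.0,0.0,0.0,-0.006],[-0.123,-0.006,0.0,0.0,0.0,-0.008],[-0.154,-0.008,0.0,0.0,0.0,-0.01]])

```text
clock: 9.68
tcp_pos: [0.5746, 0.1331, 0.0059]
orientation: [-2.125, -2.314, -0.004]
contact_force: [0.5, 5.9, 2.9]
grip_width: 0.0255
gripper_force: 2.7
```

Request:
apply_moves(rows=[[-0.031,-0.002,0.0,0.0,0.0,-0.002],[-0.062,-0.004,0.0,0.0,0.0,-0.004],[-0.093,-0.005,0.0,0.0,0.0,-0.006],[-0.123,-0.002,0.0,0.0,0.0,-0.002],[-0.153,0.002,0.0,0.0,0.0,0.002]])

```text
clock: 10.3
tcp_pos: [0.5783, 0.0952, 0.0059]
orientation: [-2.128, -2.31, -0.004]
contact_force: [-0.1, 6.0, 2.9]
grip_width: 0.0257
gripper_force: 2.8
```

Run:
```python
from look import *
b=np.array([.6215,-.1235,-.132])
w=T(b,[-.0411,.0668,0])[0]
o=measure(["top","scene"],[w[0],w[1],.08])
for p,c in o: print(np.round(inbay(b,c),4))
overlay(o[0][0],b,[w[0],w[1],.08],"ov4.png",(220,160,180,130),4)
print(r.get_obs()["tcp_pos"],r.get_obs()["contact_force"])
```

```text
top [ 0.5901 -0.0634  0.0792] iou 0.659
scene [ 0.5884 -0.0543  0.11  ] iou 0.789
[-0.039   0.0555  0.2112]
[-0.042   0.0642  0.242 ]
[0.57840658 0.0936867  0.00549962] [0.62829756 3.38734864 1.38785196]
```

View pics/ov4.png

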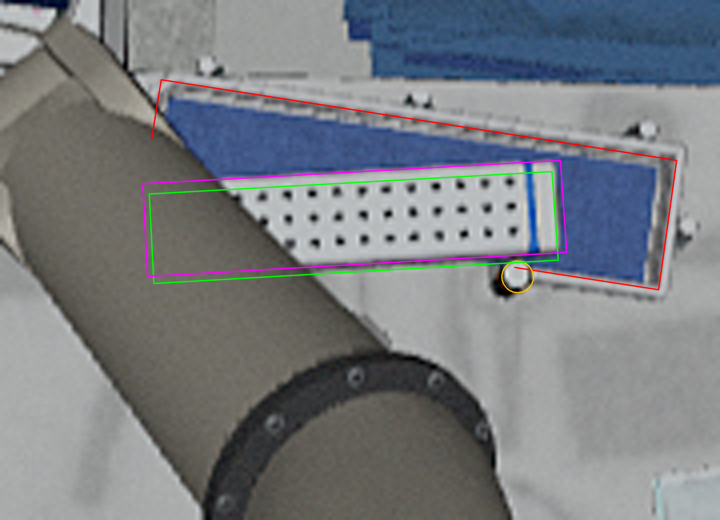

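```bash
A=$(python3 bt.py 2 -.038 .052 .2 0 .146 .005 1.5708 5 -.0297 .012 .175 0 .146 .005 1.5708 3 -.0285 .003 .165 0 .146 .005 1.5708); echo $A; python3 mv.py $A
```

```text
2 0.5808 0.0787 0.005 1.6388 5 0.5874 0.0382 0.005 1.6138 3 0.5888 0.0291 0.005 1.6038
t 10.50 tcp [0.578 0.094 0.005] psi 1.652 F [0.6 3.4 1.4] q1 0.14 q7 -0.64
[[-0.03,0.004,0.0,0.0,0.0,0.004],[-0.061,0.007,0.0,0.0,0.0,0.008],[-0.093,0.01,0.0,0.0,0.0,0.011],[-0.126,0.012,0.0,0.0,0.0,0.014],[-0.159,0.015,0.0,0.0,0.0,0.018]]
[[-0.032,0.004,0.0,0.0,0.0,0.003],[-0.065,0.007,0.0,0.0,0.0,0.006],[-0.077,0.008,0.0,0.0,0.0,0.008],[-0.09,0.01,0.0,0.0,0.0,0.01],[-0.102,0.011,0.0,0.0,0.0,0.012]]
```

Request:
apply_moves(rows=[[-0.03,0.004,0.0,0.0,0.0,0.004],[-0.061,0.007,0.0,0.0,0.0,0.008],[-0.093,0.01,0.0,0.0,0.0,0.011],[-0.126,0.012,0.0,0.0,0.0,0.014],[-0.159,0.015,0.0,0.0,0.0,0.018]])

```text
clock: 11.12
tcp_pos: [0.5848, 0.056, 0.0055]
orientation: [-2.16, -2.28, -0.003]
contact_force: [-0.8, 7.3, 3.1]
grip_width: 0.0258
gripper_force: 3.1
```

Request:
apply_moves(rows=[[-0.032,0.004,0.0,0.0,0.0,0.003],[-0.065,0.007,0.0,0.0,0.0,0.006],[-0.077,0.008,0.0,0.0,0.0,0.008],[-0.09,0.01,0.0,0.0,0.0,0.01],[-0.102,0.011,0.0,0.0,0.0,0.012]])

```text
clock: 11.75
tcp_pos: [0.589, 0.0308, 0.0055]
orientation: [-2.182, -2.259, -0.003]
contact_force: [0.1, 7.1, 3.1]
grip_width: 0.0256
gripper_force: 3.1
```

```bash
A=$(python3 bt.py 2 -.0285 .004 .165 0 .17 .005 1.5708 2 -.0285 .004 .165 -.01 .18 .11 1.5708 11 -.0285 .004 .165 -.09 .14 .11 0); echo $A; python3 mv.py $A
```

```text
2 0.5882 0.0541 0.005 1.6038 2 0.5778 0.0638 0.110 1.6038 11 0.4992 0.0212 0.110 0.0330
t 11.75 tcp [0.589 0.031 0.005] psi 1.606 F [0.1 7.1 3.1] q1 0.24 q7 -0.56
[[0.05,0.0,0.0,0.0,0.0,0.0],[0.1,0.001,0.0,0.0,0.0,0.0],[0.12,-0.019,-0.21,0.0,0.0,0.0],[0.14,-0.039,-0.42,0.0,0.0,0.0],[0.126,-0.068,-0.42,0.0,0.0,0.091]]
[[-0.019,-0.027,0.0,0.0,0.0,0.091],[-0.037,-0.054,0.0,0.0,0.0,0.182],[-0.056,-0.081,0.0,0.0,0.0,0.273],[-0.074,-0.107,0.0,0.0,0.0,0.364],[-0.093,-0.134,0.0,0.0,0.0,0.455]]
[[-0.031,-0.008,0.0,0.0,0.0,0.091],[-0.063,-0.016,0.0,0.0,-0.0,0.182],[-0.094,-0.024,0.0,0.0,-0.0,0.272],[-0.126,-0.032,0.0,0.0,-0.0,0.363],[-0.157,-0.04,0.0,0.0,-0.0,0.454]]
```

Request:
apply_moves(rows=[[0.05,0.0,0.0,0.0,0.0,0.0],[0.1,0.001,0.0,0.0,0.0,0.0],[0.12,-0.019,-0.21,0.0,0.0,0.0],[0.14,-0.039,-0.42,0.0,0.0,0.0],[0.126,-0.068,-0.42,0.0,0.0,0.091]])

```text
clock: 12.38
tcp_pos: [0.5731, 0.0623, 0.1141]
orientation: [2.339, 2.092, 0.01]
contact_force: [0.1, -0.3, -1.6]
grip_width: 0.0257
gripper_force: 0.0
```

Request:
apply_moves(rows=[[-0.019,-0.027,0.0,0.0,0.0,0.091],[-0.037,-0.054,0.0,0.0,0.0,0.182],[-0.056,-0.081,0.0,0.0,0.0,0.273],[-0.074,-0.107,0.0,0.0,0.0,0.364],[-0.093,-0.134,0.0,0.0,0.0,0.455]], claw=1)

```text
clock: 13.0
tcp_pos: [0.5342, 0.0409, 0.1098]
orientation: [2.927, 1.14, -0.002]
contact_force: [0.6, -0.1, 0.9]
grip_width: 0.085
gripper_force: 0.0
```

Request:
apply_moves(rows=[[-0.031,-0.008,0.0,0.0,0.0,0.091],[-0.063,-0.016,0.0,0.0,0.0,0.182],[-0.094,-0.024,0.0,0.0,0.0,0.272],[-0.126,-0.032,0.0,0.0,0.0,0.363],[-0.157,-0.04,0.0,0.0,0.0,0.454]])

```text
clock: 13.62
tcp_pos: [0.4986, 0.0215, 0.1099]
orientation: [3.141, 0.046, -0.002]
contact_force: [0.1, 0.1, -0.4]
grip_width: 0.0855
gripper_force: 0.0
```

Run:
```python
from look import *
b=np.array([.6215,-.1235,-.132])
w=T(b,[-.0285,.004,0])[0]
o=measure(["top","scene"],[w[0],w[1],.033])
for p,c in o: print(np.round(inbay(b,c),4))
overlay(o[0][0],b,[w[0],w[1],.033],"ov5.png",(220,160,180,130),4)
```

```text
top [ 0.5924 -0.1209  0.0348] iou 0.804
scene [ 0.5958 -0.1183  0.0778] iou 0.783
[-0.0291 -0.0012  0.1668]
[-0.0261  0.0017  0.2098]
```

View pics/ov5.png

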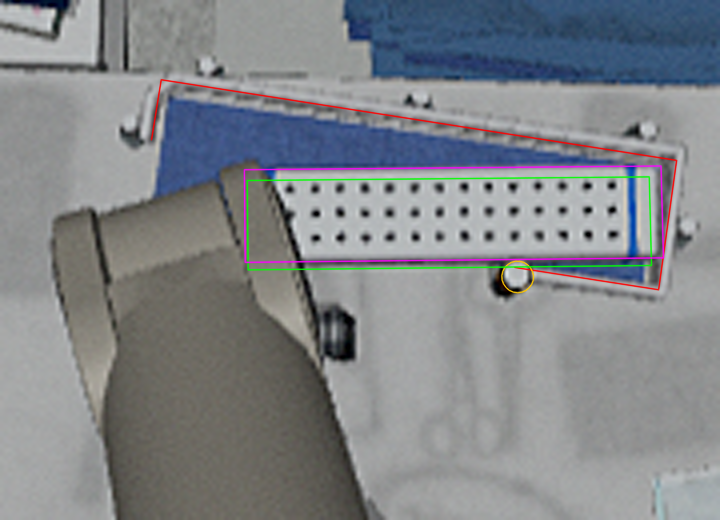

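```bash
A=$(python3 bt.py 1 -.0285 .004 .165 -.07 .055 .09 0 2 -.0285 .004 .165 -.065 .05 .006 0 2 -.0285 .004 .165 -.043 .05 .006 0 8 -.001 .004 0.005 -.041 .05 .006 0 2 .001 .004 0 -.041 .05 .006 0); echo $A; python3 mv.py $A
```

```text
1 0.5220 -0.0631 0.090 0.0330 2 0.5272 -0.0680 0.006 0.0330 2 0.5491 -0.0672 0.006 0.0330 8 0.5867 -0.0646 0.006 -0.1270 2 0.5890 -0.0647 0.006 -0.1320
t 13.82 tcp [0.499 0.022 0.11 ] psi 0.037 F [-0.1  0.4 -0.4] q1 0.07 q7 -1.85
[[0.079,0.34,0.08,0.0,-0.0,0.0],[0.089,0.35,0.248,0.0,-0.0,0.0],[0.099,0.36,0.416,0.0,-0.0,0.0],[0.143,0.36,0.416,0.0,-0.0,0.0],[0.187,0.36,0.416,0.0,-0.0,0.0]]
[[0.019,-0.001,0.0,0.0,-0.0,0.013],[0.038,-0.001,0.0,0.0,-0.0,0.026],[0.057,-0.002,0.0,0.0,-0.0,0.038],[0.075,-0.003,0.0,0.0,-0.0,0.051],[0.094,-0.003,0.0,0.0,-0.0,0.064]]
[[0.019,-0.003,0.0,0.0,-0.0,0.013],[0.038,-0.006,0.0,0.0,-0.0,0.025],[0.056,-0.008,0.0,0.0,-0.0,0.038],[0.061,-0.008,0.0,0.0,-0.0,0.04],[0.065,-0.008,0.0,0.0,-0.0,0.041]]
```

Request:
apply_moves(rows=[[0.079,0.34,0.08,0.0,0.0,0.0],[0.079,0.34,0.08,0.0,0.0,0.0],[0.089,0.35,0.248,0.0,0.0,0.0],[0.099,0.36,0.416,0.0,0.0,0.0]])

```text
clock: 14.32
tcp_pos: [0.5282, -0.0683, 0.0053]
orientation: [-3.141, -0.055, -0.003]
contact_force: [-0.2, 0.3, 0.7]
grip_width: 0.0855
gripper_force: 0.0
```

Request:
apply_moves(rows=[[0.044,0.0,0.0,0.0,0.0,0.0],[0.088,0.0,0.0,0.0,0.0,0.0]])

```text
clock: 14.58
tcp_pos: [0.551, -0.0667, 0.0072]
orientation: [-3.141, -0.055, -0.003]
contact_force: [-0.2, 0.2, 1.3]
grip_width: 0.0857
gripper_force: 0.0
```

Request:
apply_moves(rows=[[0.019,-0.001,0.0,0.0,0.0,0.013],[0.038,-0.001,0.0,0.0,0.0,0.026],[0.057,-0.002,0.0,0.0,0.0,0.038],[0.075,-0.003,0.0,0.0,0.0,0.051],[0.094,-0.003,0.0,0.0,0.0,0.064]])

```text
clock: 15.2
tcp_pos: [0.571, -0.0652, 0.0069]
orientation: [3.14, -0.107, -0.004]
contact_force: [-6.7, 1.3, 5.9]
grip_width: 0.0855
gripper_force: 3.7
```

Request:
apply_moves(rows=[[0.019,-0.003,0.0,0.0,0.0,0.013],[0.038,-0.006,0.0,0.0,0.0,0.025],[0.056,-0.008,0.0,0.0,0.0,0.038],[0.061,-0.008,0.0,0.0,0.0,0.04],[0.065,-0.008,0.0,0.0,0.0,0.041]])

```text
clock: 15.82
tcp_pos: [0.5873, -0.0645, 0.0067]
orientation: [3.134, -0.207, -0.004]
contact_force: [-8.5, 1.1, 8.4]
grip_width: 0.0854
gripper_force: 4.4
```

Request:
apply_moves(rows=[[0.006,0,0,0,0,0],[0.012,0,0,0,0,0],[0.012,0,0,0,0,0]])

```text
clock: 16.2
tcp_pos: [0.5877, -0.0647, 0.0063]
orientation: [3.134, -0.207, -0.012]
contact_force: [-13.9, 2.4, 12.0]
grip_width: 0.0851
gripper_force: 7.1
```

Run:
```python
from look import *
b=np.array([.6215,-.1235,-.132])
o=measure(["top","scene"],b)
for p,c in o: print(np.round(inbay(b,c),4))
overlay(o[0][0],b,b,"ov6.png",(220,160,180,130),4)
```

```text
top [ 0.6189 -0.1167 -0.1017] iou 0.391
scene [ 0.6232 -0.12   -0.097 ] iou 0.526
[-0.0035  0.0064  0.0303]
[0.0012 0.0037 0.035 ]
```

View pics/ov6.png

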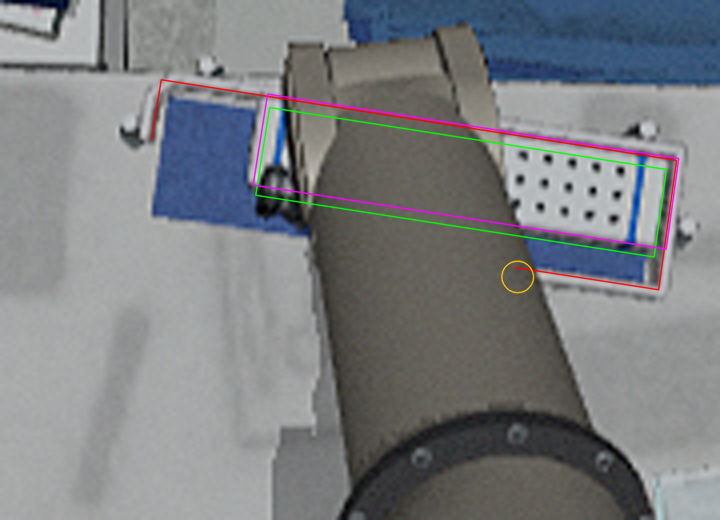

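```bash
python3 - <<'E'
import numpy as np; from scipy.spatial.transform import Rotation as R
c=np.load("cmd.npy"); c[:3]+=R.from_rotvec(c[3:]).apply([.003,0,0]); np.save("cmd.npy",c)
E
A=$(python3 bt.py 1 0 0 0 -.05 .05 .006 0 3 0 0 0 -.08 .06 .12 0 9 0 .006 0 -.02 .165 .12 1.5708 1 0 .006 0 0 .164 .1 1.5708 3 0 .006 0 0 .164 .012 1.5708 3 0 .006 0 0 .146 .012 1.5708); echo $A; python3 mv.py $A
```

```text
1 0.5785 -0.0674 0.006 -0.1320 3 0.5501 -0.0535 0.120 -0.1320 9 0.6242 0.0486 0.120 1.4388 1 0.6439 0.0450 0.100 1.4388 3 0.6439 0.0450 0.012 1.4388 3 0.6415 0.0272 0.012 1.4388
t 16.40 tcp [ 0.588 -0.065  0.006] psi -0.132 F [-14.    2.8   9.8] q1 0.13 q7 -1.85
[[-0.052,0.016,0.0,0.0,-0.0,0.0],[-0.092,0.002,-0.152,0.0,-0.0,0.0],[-0.132,-0.011,-0.304,0.0,-0.0,0.0],[-0.172,-0.024,-0.456,0.0,-0.0,0.0],[-0.145,-0.074,-0.456,0.0,-0.0,-0.111]]
[[0.035,-0.044,0.0,0.0,-0.0,-0.111],[0.07,-0.087,0.0,0.0,-0.0,-0.222],[0.105,-0.131,0.0,0.0,-0.0,-0.333],[0.139,-0.175,0.0,0.0,-0.0,-0.444],[0.174,-0.219,0.0,0.0,-0.0,-0.555]]
[[0.056,-0.002,0.0,0.0,0.0,-0.111],[0.112,-0.003,0.0,0.0,0.0,-0.223],[0.168,-0.005,0.0,0.0,0.0,-0.334],[0.205,0.066,0.08,0.0,0.0,-0.334],[0.205,0.066,0.197,0.0,0.0,-0.334]]
[[-0.0,0.0,0.118,0.0,0.0,0.0],[-0.0,0.0,0.235,0.0,0.0,0.0],[-0.024,0.0,0.235,0.0,0.0,0.0],[-0.048,0.0,0.235,0.0,0.0,0.0],[-0.072,0.0,0.235,0.0,0.0,0.0]]
```

Request:
apply_moves(rows=[[-0.052,0.0,0.0,0.0,0.0,0.0],[-0.092,0.002,-0.152,0.0,0.0,0.0],[-0.132,-0.011,-0.304,0.0,0.0,0.0],[-0.172,-0.024,-0.456,0.0,0.0,0.0],[-0.145,-0.074,-0.456,0.0,0.0,-0.111]])

```text
clock: 17.02
tcp_pos: [0.5604, -0.0427, 0.1241]
orientation: [3.139, 0.071, 0.012]
contact_force: [-0.5, 1.2, -0.9]
grip_width: 0.0857
gripper_force: 0.0
```

Request:
apply_moves(rows=[[0.035,-0.044,0.0,0.0,0.0,-0.111],[0.07,-0.087,0.0,0.0,0.0,-0.222],[0.105,-0.131,0.0,0.0,0.0,-0.333],[0.139,-0.175,0.0,0.0,0.0,-0.444],[0.174,-0.219,0.0,0.0,0.0,-0.555]], claw=0)

```text
clock: 17.65
tcp_pos: [0.6005, 0.0148, 0.1209]
orientation: [2.814, 1.394, 0.004]
contact_force: [0.8, -0.7, -1.1]
grip_width: -0.0002
gripper_force: 0.0
```

Request:
apply_moves(rows=[[0.056,-0.002,0.0,0.0,0.0,-0.111],[0.112,-0.003,0.0,0.0,0.0,-0.223],[0.168,-0.005,0.0,0.0,0.0,-0.334],[0.205,0.066,0.08,0.0,0.0,-0.334],[0.205,0.066,0.197,0.0,0.0,-0.334]])

```text
clock: 18.27
tcp_pos: [0.6469, 0.0448, 0.0718]
orientation: [2.362, 2.067, 0.008]
contact_force: [-1.1, -0.4, -0.2]
grip_width: -0.0
gripper_force: 0.0
```

Request:
apply_moves(rows=[[0.0,0.0,0.118,0.0,0.0,0.0],[0.0,0.0,0.235,0.0,0.0,0.0],[-0.024,0.0,0.235,0.0,0.0,0.0],[-0.048,0.0,0.235,0.0,0.0,0.0],[-0.072,0.0,0.235,0.0,0.0,0.0]])

```text
clock: 18.9
tcp_pos: [0.6426, 0.0265, 0.0138]
orientation: [2.362, 2.069, 0.003]
contact_force: [0.1, 0.0, 0.4]
grip_width: 0.0002
gripper_force: 0.0
```

Request:
apply_moves(rows=[[-0.008,0,0,0,0,0],[-0.016,0,0,0,0,0],[-0.02,0,0,0,0,0]])

```text
clock: 19.27
tcp_pos: [0.6423, 0.025, 0.0134]
orientation: [-2.361, -2.072, -0.008]
contact_force: [2.3, 6.5, 3.5]
grip_width: 0.0001
gripper_force: 3.3
```

Request:
apply_moves(rows=[[-0.008,0,0,0,0,0],[-0.016,0,0,0,0,0],[-0.016,0,0,0,0,0]])

```text
clock: 19.65
tcp_pos: [0.6415, 0.0215, 0.0134]
orientation: [-2.36, -2.073, -0.008]
contact_force: [0.8, 6.1, 4.9]
grip_width: -0.0001
gripper_force: 3.0
```

Still sliding; continue until the force rises.

Request:
apply_moves(rows=[[-0.008,0,0,0,0,0],[-0.016,0,0,0,0,0],[-0.016,0,0,0,0,0]])

```text
clock: 20.02
tcp_pos: [0.6413, 0.0212, 0.0135]
orientation: [-2.356, -2.074, -0.014]
contact_force: [3.2, 12.2, 1.7]
grip_width: 0.0001
gripper_force: 6.3
```

```bash
rm cmd.npy; python3 mv.py 2 .6435 .0425 .013 1.439 3 .6435 .0425 .16 1.439 5 .47 .2 .2 1.2
```

```text
t 20.02 tcp [0.641 0.021 0.013] psi 1.444 F [ 3.2 12.2  1.7] q1 0.23 q7 -0.63
[[0.043,-0.001,0.001,0.002,-0.005,0.002],[0.086,-0.002,0.003,0.002,-0.005,0.003],[0.087,-0.002,-0.193,0.002,-0.005,0.003],[0.089,-0.001,-0.389,0.002,-0.005,0.003],[0.091,-0.0,-0.585,0.002,-0.005,0.003]]
[[0.106,-0.154,-0.032,0.0,-0.0,0.03],[0.213,-0.308,-0.064,0.0,-0.0,0.061],[0.32,-0.463,-0.096,0.0,-0.0,0.091],[0.426,-0.617,-0.128,0.0,-0.0,0.122],[0.533,-0.771,-0.16,0.0,-0.0,0.152]]
```

Request:
apply_moves(rows=[[0.043,0,0,0,0,0],[0.09,0,0,0,0,0],[0.09,0,-0.193,0,0,0],[0.09,0,-0.389,0,0,0],[0.09,0,-0.585,0,0,0]])

```text
clock: 20.65
tcp_pos: [0.6423, 0.0364, 0.1594]
orientation: [-2.363, -2.07, 0.002]
contact_force: [0.7, -0.8, 0.2]
grip_width: 0.0
gripper_force: 0.0
```

Request:
apply_moves(rows=[[0.106,-0.154,-0.032,0,0,0.03],[0.213,-0.308,-0.064,0,0,0.061],[0.32,-0.463,-0.096,0,0,0.091],[0.426,-0.617,-0.128,0,0,0.122],[0.533,-0.771,-0.16,0,0,0.152]])

```text
clock: 21.28
tcp_pos: [0.4677, 0.1946, 0.1985]
orientation: [2.594, 1.772, -0.001]
contact_force: [0.5, 0.3, 1.3]
grip_width: 0.0001
gripper_force: 0.0
```

Run:
```python
from look import *
b=np.array([.6215,-.1235,-.132])
o=measure(["top","scene"],b)
for p,c in o: print(np.round(inbay(b,c),4))
overlay(o[0][0],b,b,"ov7.png",(220,160,180,130),4)
print(r.get_obs()["tcp_pos"],r.get_obs()["clock"])
```

```text
top [ 0.6208 -0.12   -0.1336] iou 0.906
scene [ 0.6213 -0.125  -0.0855] iou 0.879
[-0.0012  0.0034 -0.0016]
[ 0.     -0.0016  0.0465]
[0.46870401 0.1942859  0.19854592] 21.475
```

View pics/ov7.png

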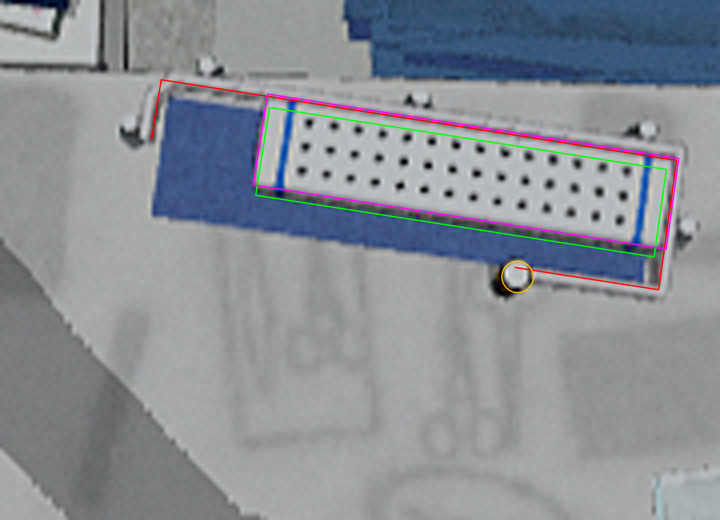

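```bash
python3 -c "
from bench import r
print(r.hand_in())"
```

```text
the job is handed in; nothing more can be done
None
```

The cassette is parked in the bay, flush along the back rail and against the right end rail. The last top-camera fit puts it about 1 mm off in depth, 3 mm along the bay and under 0.01 rad in angle. I handed the job in at about 21 s with the arm clear, and the hand-in returned no verdict.

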